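# Next roller onto the laser line

## Robot

A 6-joint arm with a two-finger parallel gripper is mounted at the origin on the work surface. World frame = base frame: x ahead of the robot, y to its left, z up, the work surface at z = 0. Lengths are in mm, angles in rad, forces in N, time in s.
With the tool pointing down it reaches from about 300 to 775 mm from the base axis. Payload 14.6 kg.
Tool frame: the origin (TCP) lies midway between the tips of the shut fingers; the grasp point (between the pads) lies 19 mm behind it (pinch_z is the distance from the TCP to the grasp point, in mm); z points along the fingers, y is the direction in which the jaws open and shut (so a half turn about z gives the same grasp; the last joint's range is limited). The gripper opens to 94 mm and grips with 3 to 60 N. Pads are 16 mm wide; open, the fingers measure 119 mm over their backs; the gripper's body (75 mm by 177 mm) begins 78 mm behind the grasp point.
Start: joints at [-1.407, 0.3, 1.521, -0, 1.321, -0.067], TCP at [125.81, -535.407, 205.446] pointing down, gripper open.
Joint ranges: [-3.03, 3.03], [-0.79, 2.21], [0.23, 2.52], [-1.04, 4.18], [0, 3.07], [-2.55, 2.55]. Speed limits (rad/s): [2.22, 2.22, 2.57, 3.14, 3.14, 3.14].

## Interface

Orientations are given as [roll, pitch, yaw] about the fixed x, y, z axes, in that order (R = Rz(yaw) Ry(pitch) Rx(roll)).
In Python, from cell import read_state, camera, sign_off, pinch_z gives the robot as it stands. The module is installed in compiled form; this text tells all that it offers.
- The arm moves only by the tool servo_tool, never from a script. Its argument "series" is a list of rows, each a list of 6 numbers: the shift along the tool's x, y, z in cm, then the turn, a rotation vector about the tool's x, y, z in rad. In form: [[tx, ty, tz, rx, ry, rz], ...]. A call has exactly 10 rows; each row is the pose to reach, as a shift and turn from the pose commanded when the call began, along the tool's axes at that moment; what a row does not reach only later rows make up. A row lasts 1/12 s, in which the tool goes at most 41.7 mm and 7.16 degrees, less where a joint would pass 70% of its speed; a pose out of reach is approached as far as the arm can. A call with a gripper value outside its range is refused whole. "gripper" is the finger opening in cm, from 0 to 9.4, set as the call begins (left out, the last holds). The fingers move at their own pace and stop on an object; "grip_force" is the grip in N (left out, the last holds). Time passes only in rows, so rows that repeat a pose let the fingers close, or fill a call up. It gives the time, the measured TCP pose, the force and the opening at its end, in the units of the state.
- read_state(): the state, without advancing time (a new reading comes with each control period).
- camera(name): name is "scene" or "side" or "wrist"; returns a dict with "pixels" (400x640x3 uint8, red, green, blue), "fx", "fy", "cx", "cy" (pixels), "pose" (4x4, takes a point from camera to world coordinates); the wrist camera has in their place "mount" (4x4, takes a point from camera to tool coordinates, whose origin is the TCP and whose axes are the flange's). Camera axes: x right, y down, z forward; pixel columns grow to the right and rows downward; lengths in mm; the calibration is good to about 2 mm. A picture is of the moment at which its call begins: read the wrist's pose just before it. There is no depth.
- sign_off(): hands the job in, once; it reports no verdict.
The state is a dict: "clock": time; "joints": joint angles; "qd": joint speeds; "effort": joint torques, N m; "eef_pos": TCP position; "eef_rot": TCP orientation; "wrist_force": force on the tool from outside, world axes, zero at the start; "moment": the same for the moment, N m; "finger_gap": finger opening in mm.
Only numpy, scipy, OpenCV 4.12 (cv2) and the standard library are available. Lean on these libraries where they do the work, as an engineer would, in place of code of your own. Each camera call takes 0.05 s, during which the arm holds its last target.

## Task

The roller lying on the white line of the marking pallet is finished: push its top sideways with the fingertips and roll it to the left until it rests against the steel stop rail. Then, in the same way, roll the unmarked roller from the right-hand part of the mat until it lies centred and square on the white line, and leave both at rest. Roll them only, never lifting them or merely sliding them along, and leave everything else where it is.

Things in the scene. Friction and masses are not known exactly. Their poses are not given: they have to be found in the camera images.
- pallet: Fixed marking pallet: aluminium plate 290 (x) x 380 (y) x 12 mm, black rubber mat 3 mm thick on it (mat top 15 mm above the bench; x -139..+139, y -199..+145 mm). Origin on the bench under the middle of the white line; x along the line, away from the robot (turned up to 0.35 rad), y to the left (rolling direction), z up. Lifting handles at plate level stick out 30 mm beyond both y ends.
- line (a point): Middle of the white line on the mat, at mat level (15 mm above the bench); axes as the pallet's. The line is 200 mm long along x and 3 mm wide.
- stop_face (a point): Middle, at mat level, of the inner face of the steel stop rail at the pallet's left end (150 mm left of the line, rail 240 mm long, top 15 mm above the mat); axes as the pallet's. A roller resting against the rail has its axis 20 mm before this face.
- finished: Finished conveyor roller, polished steel (friction about 0.3), small dark laser-marked square code on it (on top at the start), lying on the white line: 40 mm diameter, 120 mm long, plus a 12 x 15 mm steel stub axle at each end; about 0.34 kg. Origin on the axis at mid-length, 20 mm above the mat; x is the roller's axis, along the line; y and z turn as it rolls. Let go at 0.1 m/s it rolls on 5 to 10 mm.
- blank: The next roller, the same but without a mark, lying on the mat 95 to 140 mm to the right of the line, parallel to it within 0.06 rad. Origin and axes as for the finished roller. Fingertips pressed on a top with 3 to 6 N and drawn sideways roll it by half their own travel; pushing from behind just above mid-height rolls it ahead of them; from behind near the top they may ride up on it.
- gauge: Focus gauge, a stepped aluminium block on a black foot, 22 x 30 mm, 44 mm high, standing on the mat's far edge strip, at least 100 mm beyond the pallet's middle. Origin under its centre. Not part of the job.
- parallel: Ground steel parallel 12 x 70 x 18 mm, lying along y on the near edge strip of the mat. Origin under its centre. Not part of the job.
- solvent: White bottle with black cap, 60 mm in diameter, 150 mm high, standing on the bench to the left of the pallet. Not part of the job.
- mug: White mug, 80 mm in diameter, 90 mm high, on the bench to the left. Not part of the job.
- driver: Screwdriver with black handle lying on the bench to the right of the pallet. Not part of the job.
- caliper: Digital caliper, about 240 mm long, lying on the bench to the right of the pallet. Not part of the job.
- vblock: Steel V-block 60 x 40 x 36 mm on the bench to the left of the pallet. Not part of the job.
Things that resemble listed ones, but are neither listed nor needed, are in the scene too. What is shaped like the blank but pink or purple is not meant.

How it is judged:
By the outcome, as a careful person would: the job done as asked, in the order asked, and still so for the second after the job is handed in, with the robot touching nothing.
It also fails if it takes over 61 s, if anything falls off the work surface, if the arm or the gripper's body presses on something with over 40 N, if the wrist force passes 120 N, or if a joint passes its speed limit or range.

## Working session

There is one attempt and no reset: what is moved stays moved. The work goes in short steps, Python scripts to look and compute and a tool call to move; the robot and the scene stay as the last step left them, time stands still between calls to the robot, and variables do not carry over. Pictures are saved under pics/ and viewed, and the job is handed in when it is done.

Besides the shell and the picture viewer there is one more tool, called after ">>>" by a JSON object that holds its "api" and its "payload", one argument or row to a line. servo_tool: Moves the arm, as the interface text tells. Its arguments: {"type":"object","properties":{"series":{"type":"array"},"gripper":{"type":"number"},"grip_force":{"type":"number"}},"required":["series"]}

```bash
mkdir -p pics
cat > h.py <<'E'
import numpy as np, cv2
from cell import read_state, camera, sign_off, pinch_z
from scipy.spatial.transform import Rotation as R
def save(c,n): cv2.imwrite('pics/'+n+'.png',c['pixels'][:,:,::-1])
def ray(c,u,v,P=None):
    P=c['pose'] if P is None else P
    d=np.array([(u-c['cx'])/c['fx'],(v-c['cy'])/c['fy'],1.]); return P[:3,3],P[:3,:3]@d
def onz(c,u,v,z,P=None):
    o,d=ray(c,u,v,P); return o+d*(z-o[2])/d[2]
def proj(c,p,P=None):
    P=c['pose'] if P is None else P
    q=P[:3,:3].T@(np.array(p)-P[:3,3]); return np.array([c['fx']*q[0]/q[2]+c['cx'],c['fy']*q[1]/q[2]+c['cy']])
def toolpose(s):
    T=np.eye(4);T[:3,:3]=R.from_euler('xyz',s['eef_rot']).as_matrix();T[:3,3]=s['eef_pos'];return T
E
python3 - <<'E'
from h import *
s=read_state(); print(s)
for n in ['scene','side','wrist']:
    c=camera(n); save(c,n+'0'); print(n,c['fx'],c.get('pose',c.get('mount')))
print(pinch_z)
E
```

```text
{'clock': 0.0, 'joints': array([-1.40660332e+00,  3.00453358e-01,  1.52158994e+00, -8.84586796e-06,
        1.32065699e+00, -6.66084032e-02]), 'qd': array([ 0.00034592, -0.00134707, -0.00248242,  0.00112747, -0.0001434 ,
        0.00173253]), 'effort': array([ 9.45769862e-04, -5.31805694e+01, -3.52739239e+01,  7.08472123e-02,
        2.44538515e-02, -1.03886248e-04]), 'eef_pos': array([ 125.76535146, -535.16584002,  204.89230304]), 'eef_rot': array([-3.14048690e+00, -6.51741578e-05,  2.30803572e-01]), 'wrist_force': array([-0.75968481,  0.12429059, -0.31282496]), 'moment': array([ 0.02895199, -0.04086207,  0.04473711]), 'finger_gap': 94.02346591189325}
scene 416.17023635957946 [[-5.05463120e-01  6.92705306e-01 -5.14457377e-01  1.08257621e+03]
 [ 8.62801442e-01  3.99562366e-01 -3.09715333e-01  3.30858441e+02]
 [-8.98364779e-03 -6.00424245e-01 -7.99631177e-01  1.02685325e+03]
 [ 0.00000000e+00  0.00000000e+00  0.00000000e+00  1.00000000e+00]]
side 441.09117077453885 [[-8.73997678e-01 -3.80301526e-01  3.02487700e-01  8.62923164e+01]
 [-4.85826158e-01  6.70992544e-01 -5.60126726e-01  6.90098762e+02]
 [ 1.00500572e-02 -6.36505895e-01 -7.71206355e-01  1.02346423e+03]
 [ 0.00000000e+00  0.00000000e+00  0.00000000e+00  1.00000000e+00]]
wrist 285.2536478845116 [[-7.09768097e-04 -9.62364305e-01 -2.71761734e-01  8.01414642e+01]
 [ 9.99999678e-01 -5.81201445e-04 -5.53574418e-04  4.04011107e-01]
 [ 3.74791948e-04 -2.71762039e-01  9.62364408e-01 -1.79308126e+02]
 [ 0.00000000e+00  0.00000000e+00  0.00000000e+00  1.00000000e+00]]
18.8
```

View pics/scene0.png

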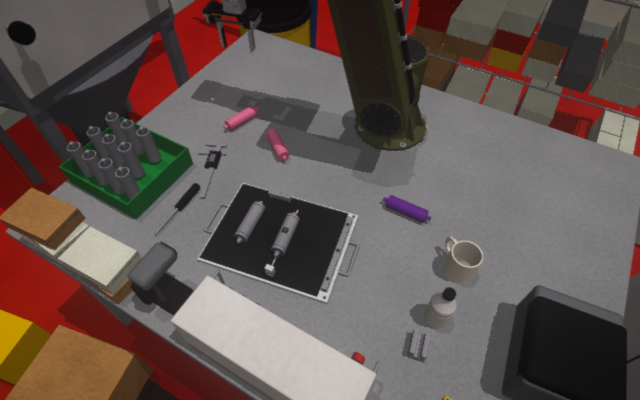

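View pics/side0.png

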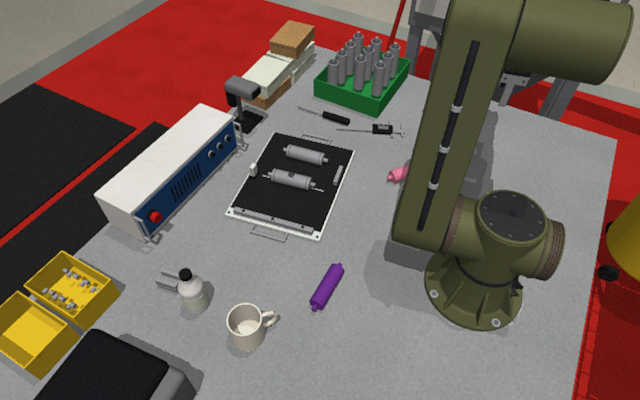

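View pics/wrist0.png

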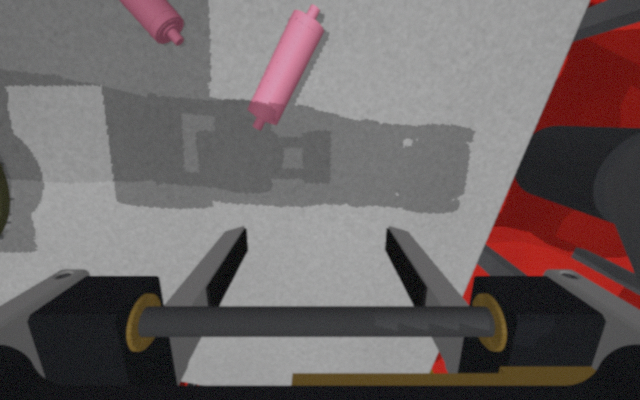

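Scene view: the pallet is around (280,240). There is a roller with a dark mark at (286,233) and an unmarked one at (250,222), with the gauge at (270,268) and the stop rail on the right at about (340,255). The side view agrees. The pink and purple look-alikes are off the pallet. I'll enlarge both views to confirm.

Run:
```python
import cv2,numpy as np
a=cv2.imread('pics/scene0.png')[175:305,190:370]; b=cv2.imread('pics/side0.png')[120:250,215:365]
a=cv2.resize(a,None,fx=4.4,fy=4.4,interpolation=3);cv2.imwrite('pics/scene0c.png',a)
b=cv2.resize(b,None,fx=4.4,fy=4.4,interpolation=3);cv2.imwrite('pics/side0c.png',b)
```

```text
(no output)
```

View pics/scene0c.png

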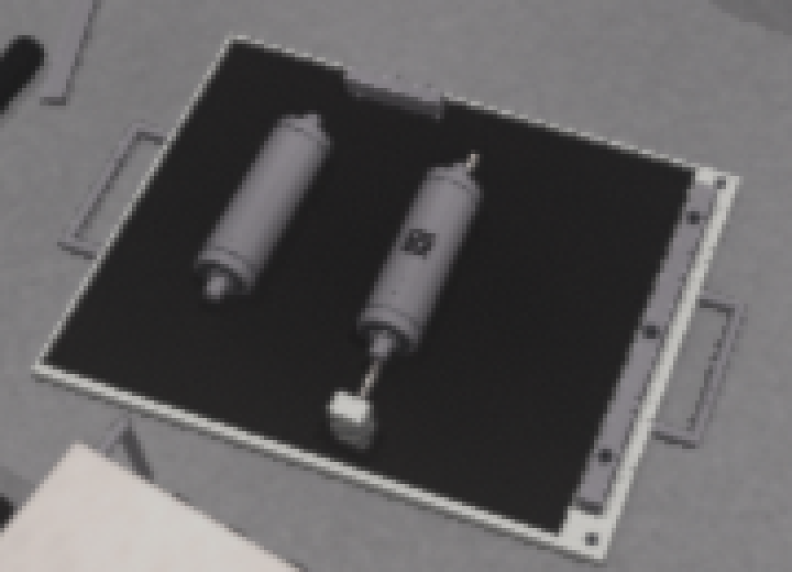

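View pics/side0c.png

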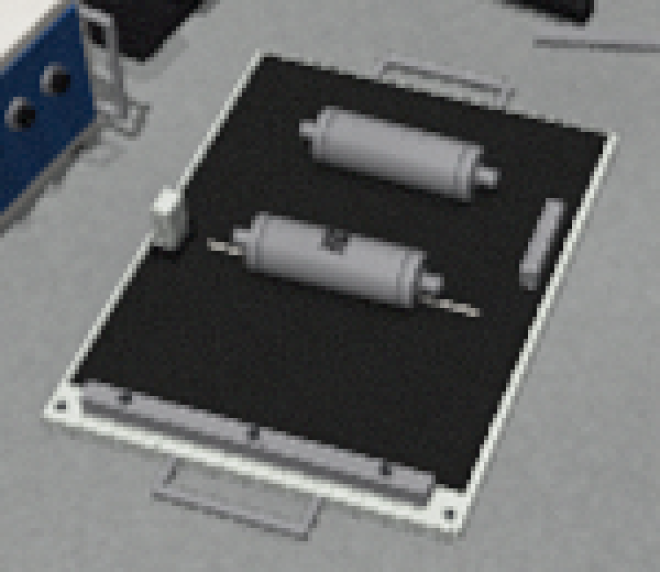

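Run:
```python
from h import *
for n,box,seed in [('scene',(190,175,370,305),None),('side',(215,120,365,250),None)]:
    c=camera(n); im=c['pixels']
    g=im.max(axis=2).astype(np.uint8)
    x0,y0,x1,y1=box; m=np.zeros_like(g); m[y0:y1,x0:x1]=(g[y0:y1,x0:x1]<55)
    k,l,st,_=cv2.connectedComponentsWithStats(m); i=1+st[1:,4].argmax()
    cs,_=cv2.findContours((l==i).astype(np.uint8),cv2.RETR_EXTERNAL,cv2.CHAIN_APPROX_NONE)
    h=cv2.convexHull(max(cs,key=len))[:,0]
    W=np.array([onz(c,u,v,15)[:2] for u,v in h],np.float32)
    r=cv2.minAreaRect(W); print(n,st[i],r)
    print(cv2.boxPoints(r))
    # rollers rough: pixels
    pts={'scene':dict(fin=(286.5,233),bl=(250,221.5),l1=((470/4.4+190),(165/4.4+175)),l2=(372/4.4+190,380/4.4+175)),
     'side':dict(fin=(337/4.4+215,258/4.4+120),bl=(398/4.4+215,150/4.4+120),l1=(478/4.4+215,313/4.4+120),l2=(210/4.4+215,243/4.4+120))}[n]
    for k_,p in pts.items(): print(k_,onz(c,*p,15 if k_[0]=='l' else 35).round(1))
```

```text
scene [ 201  185  146  110 8370] ((592.9246826171875, -90.89460754394531), (273.6783142089844, 342.42474365234375), 10.6659517288208)
[[ 426.7613     52.033157]
 [ 490.13812  -284.4755  ]
 [ 759.0881   -233.82237 ]
 [ 695.71124   102.68628 ]]
fin [583.9 -60.2  35. ]
bl [ 603.6 -172.1   35. ]
l1 [497.9 -80.3  15. ]
l2 [667.5 -47.1  15. ]
side [ 232  133  121   98 5796] ((588.2000732421875, -89.5047607421875), (273.5871887207031, 340.10296630859375), 10.565905570983887)
[[ 422.5441     52.580086]
 [ 484.90762  -281.75632 ]
 [ 753.8561   -231.5896  ]
 [ 691.49255   102.746796]]
fin [583.9 -62.   35. ]
bl [ 600.3 -173.9   35. ]
l1 [483.6 -81.4  15. ]
l2 [679.2 -45.2  15. ]
```

There are two candidates on the mat. The roller at scene (286,233) lies on the line and carries the dark code, so it is the finished one. The roller at (250,222) has no mark and lies about 110 mm right of the line, so it is the blank. The mat fit of 274x342 mm agrees with the given 278x344. The pallet is turned about 0.186 rad and the line's middle is near (585,-63). Next I'll move above the pallet with the jaws along the roller axis.

>>> {"api": "servo_tool", "payload": {
  "series": [
    [2,-1,-1,0,0,-0.12],
    [5.5,-3,-2,0,0,-0.24],
    [9,-5,-3,0,0,-0.36],
    [12.5,-6.8,-4,0,0,-0.48],
    [16,-8.6,-5,0,0,-0.6],
    [19.5,-10.4,-6,0,0,-0.72],
    [23,-12.2,-7,0,0,-0.84],
    [26.5,-14,-7.5,0,0,-0.96],
    [30,-16,-7.5,0,0,-1.08],
    [33.5,-17.8,-7.5,0,0,-1.2]
  ]
}}

```text
clock: 1.08
eef_pos: [412.4, -283.8, 281.0]
eef_rot: [3.141, 0.0, 1.437]
wrist_force: [0.6, -1.9, 0.4]
finger_gap: 94.1
```

```bash
cat >> h.py <<'E'
O=np.array([585.5,-63.7]);TH=0.1855
def pal(x,y): # pallet->world xy
    c,s=np.cos(TH),np.sin(TH); return O+np.array([c*x-s*y,s*x+c*y])
def topal(p):
    c,s=np.cos(TH),np.sin(TH); d=np.array(p[:2])-O; return np.array([c*d[0]+s*d[1],-s*d[0]+c*d[1]])
def go(px,py,z,yaw=None):
    s=read_state();T=toolpose(s)
    t=np.array([*pal(px,py),z]); yaw=np.pi/2+TH if yaw is None else yaw
    Rt=R.from_euler('xyz',[np.pi,0,yaw]).as_matrix()
    print('t',round(s['clock'],2),'shift cm',(T[:3,:3].T@(t-T[:3,3])/10).round(2),'turn',R.from_matrix(T[:3,:3].T@Rt).as_rotvec().round(3),'pal',topal(s['eef_pos']).round(1),s['eef_pos'][2].round(1),s['wrist_force'].round(1))
E
python3 - <<'E'
from h import *
go(0,-60,270)
E
```

```text
t 1.08 shift cm [18.43 16.1   1.1 ] turn [ 0.001  0.001 -0.32 ] pal [-210.7 -184.4] 281.0 [ 0.6 -1.9  0.4]
```

>>> {"api": "servo_tool", "payload": {
  "series": [
    [3,2.6,0.2,0,0,-0.1],
    [6,5.2,0.4,0,0,-0.2],
    [9,8,0.6,0,0,-0.3],
    [12,10.6,0.8,0,0,-0.32],
    [15,13.2,1,0,0,-0.32],
    [17.4,15.2,1.1,0,0,-0.32],
    [18.4,16.1,1.1,0,0,-0.32],
    [18.4,16.1,1.1,0,0,-0.32],
    [18.4,16.1,1.1,0,0,-0.32],
    [18.4,16.1,1.1,0,0,-0.32]
  ]
}}

```text
clock: 1.92
eef_pos: [595.8, -126.4, 269.4]
eef_rot: [-3.141, 0.0, 1.75]
wrist_force: [0.1, -0.1, -0.1]
finger_gap: 94.3
```

Run:
```python
from h import *
go(0,-60,270)
c=camera('wrist'); save(c,'w1')
```

```text
t 1.92 shift cm [ 0.35  0.14 -0.06] turn [-0.     0.    -0.006] pal [ -1.5 -63.5] 269.4 [ 0.1 -0.1 -0.1]
```

View pics/w1.png

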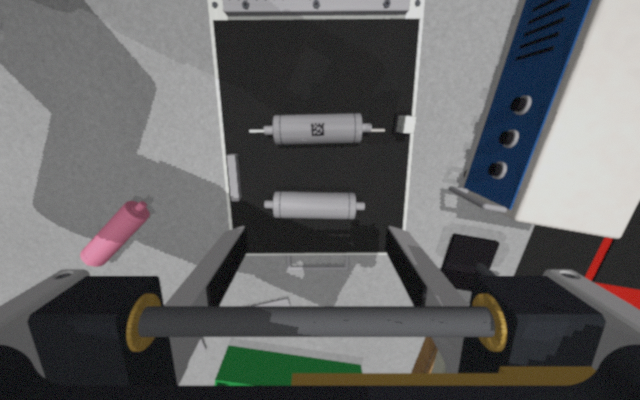

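The wrist view shows the finished roller with its code at (318,129), on the line whose ends are at (250,131) and (384,130). The blank is at (314,205), the rail at the top, the gauge at (404,124) and the parallel at (234,176). I'll measure these.

```bash
cat >> h.py <<'E'
def wr(save_as=None):
    s=read_state(); c=camera('wrist'); P=toolpose(s)@c['mount']; c['pose']=P
    if save_as: save(c,save_as)
    return s,c
def blob(m):
    k,l,st,ce=cv2.connectedComponentsWithStats(m.astype(np.uint8))
    return [(l==i) for i in range(1,k) if st[i,4]>800]
def rollers(c,roi):
    """roi x0,y0,x1,y1 ; bright blobs inside; body rect projected on z=35 """
    g=c['pixels'].max(axis=2); x0,y0,x1,y1=roi; m=np.zeros(g.shape,np.uint8); m[y0:y1,x0:x1]=g[y0:y1,x0:x1]>75
    m=cv2.morphologyEx(m,cv2.MORPH_CLOSE,np.ones((7,7))); m=cv2.morphologyEx(m,cv2.MORPH_OPEN,np.ones((13,13)))
    for b in blob(m):
        v,u=np.nonzero(b)
        if u.max()-u.min()<60: continue
        cs,_=cv2.findContours(b.astype(np.uint8),0,2); r=cv2.minAreaRect(max(cs,key=len))
        # ends mid-points: columns fit of mid row
        us=np.arange(u.min()+6,u.max()-5); mid=np.array([(v[u==x].min()+v[u==x].max())/2 for x in us])
        k=np.polyfit(us,mid,1)
        e=[onz(c,x,np.polyval(k,x),35) for x in (u.min()-.5,u.max()+.5)]
        e=[topal(p) for p in e]; ct=(e[0]+e[1])/2; d=e[1]-e[0]
        wd=[topal(onz(c,(u.min()+u.max())/2,vv,35))[1] for vv in (v.max()+.5,v.min()-.5)]
        print('roller px',u.min(),u.max(),v.min(),v.max(),'ctr',ct.round(1),'len',np.hypot(*d).round(1),'ang',np.arctan2(d[1],d[0]).round(4),'y-edges',np.round(wd,1))
E
python3 - <<'E'
from h import *
s,c=wr('w2'); rollers(c,(245,95,390,235))
g=c['pixels'].max(axis=2)
# line ends
for cols in [(245,268),(366,390)]:
    sub=g[118:142,cols[0]:cols[1]]; v,u=np.nonzero(sub>110); u=u+cols[0];v=v+118
    print('line',u.min(),u.max(),v.mean(), [topal(onz(c,x,v.mean(),15)).round(1) for x in (u.min()-.5,u.max()+.5)])
# mat side edges per row, rail face, lower mat edge
for row in (40,60,90,145,160,215):
    r=g[row]; d=np.nonzero(r[195:440]<60)[0]+195
    print(row,d.min(),d.max(),topal(onz(c,d.min()-.5,row,15)).round(1),topal(onz(c,d.max()+.5,row,15)).round(1))
for col in (240,280,318,360,400):
    d=np.nonzero(g[0:60,col]<60)[0]; print('rail',col,d.min(),topal(onz(c,col,d.min()-.5,15)).round(1),topal(onz(c,col,d.min()-.5,30)).round(1))
for col in (250,300,340,380):
    d=np.nonzero(g[225:270,col]<60)[0]+225; print('low',col,d.max(),topal(onz(c,col,d.max()+.5,15)).round(1))
E
```

```text
roller px 272 362 113 142 ctr [1.2 1.4] len 128.3 ang 0.0126 y-edges [-19.   22.1]
roller px 273 356 191 218 ctr [  -3.2 -112.1] len 127.6 ang -0.0339 y-edges [-134.2  -89.7]
line 249 267 130.0888888888889 [array([-100.1,   -1.8]), array([-72.,  -2.])]
line 366 384 128.43478260869566 [array([73. , -0.7]), array([101.1,  -0.9])]
40 216 416 [-136.6  118.2] [138.  116.3]
60 218 414 [-136.4   93.3] [137.5  91.3]
90 221 411 [-136.1   54.1] [136.6  52.2]
145 226 407 [-136.2  -23.4] [137.1 -25.4]
160 238 406 [-120.1  -46. ] [137.4 -47.9]
215 232 401 [-137.  -134.4] [ 136.3 -136.5]
rail 240 21 [-101.3  141.5] [-97.8 137.2]
rail 280 20 [-47.5 142.3] [-45.8 137.9]
rail 318 20 [  3.5 142. ] [  3.4 137.6]
rail 360 20 [ 60.  141.6] [ 57.9 137.2]
rail 400 19 [113.6 142.4] [109.7 138. ]
low 250 251 [-111.8 -199. ]
low 300 251 [ -28.4 -199.6]
low 340 251 [  38.4 -200.2]
low 380 250 [ 105.1 -198.8]
```

```bash
sed -i 's/^O=.*/O=np.array([586.3,-65.1]);TH=0.188/' h.py
python3 - <<'E'
from h import *
go(1,-45,40); print(pal(0,-110))
# bottle foot check
c=camera('scene'); print(topal(onz(c,440,322,0)),topal(onz(c,461,275,0)))
E
```

```text
t 2.02 shift cm [ 1.73  0.3  22.98] turn [ 0.     0.    -0.009] pal [ -2.3 -62.3] 269.8 [-0.2  0.8 -0.7]
[ 606.85839611 -173.16179875]
[ 96.83088753 458.99337727] [-52.64053029 491.10379833]
```

>>> {"api": "servo_tool", "payload": {
  "series": [
    [0.5,0.1,2.5,0,0,-0.005],
    [1.2,0.2,5.5,0,0,-0.009],
    [1.7,0.3,8.5,0,0,-0.009],
    [1.7,0.3,11.5,0,0,-0.009],
    [1.7,0.3,14.5,0,0,-0.009],
    [1.7,0.3,17.5,0,0,-0.009],
    [1.7,0.3,20,0,0,-0.009],
    [1.7,0.3,22,0,0,-0.009],
    [1.7,0.3,22.9,0,0,-0.009],
    [1.7,0.3,22.9,0,0,-0.009]
  ],
  "gripper": 6.0
}}

```text
clock: 2.9
eef_pos: [595.1, -108.8, 38.9]
eef_rot: [-3.139, -0.001, 1.759]
wrist_force: [-0.7, 0.8, -0.5]
finger_gap: 59.8
```

Run:
```python
from h import *
go(1,-30,40); s,c=wr('w3'); c=camera('side');cv2.imwrite('pics/side3.png',cv2.resize(c['pixels'][120:270,205:405,::-1],None,fx=3.9,fy=3.9))
```

```text
t 2.9 shift cm [ 1.46  0.05 -0.11] turn [-0.003 -0.001  0.   ] pal [  0.5 -44.6] 38.9 [-0.7  0.8 -0.5]
```

View pics/w3.png

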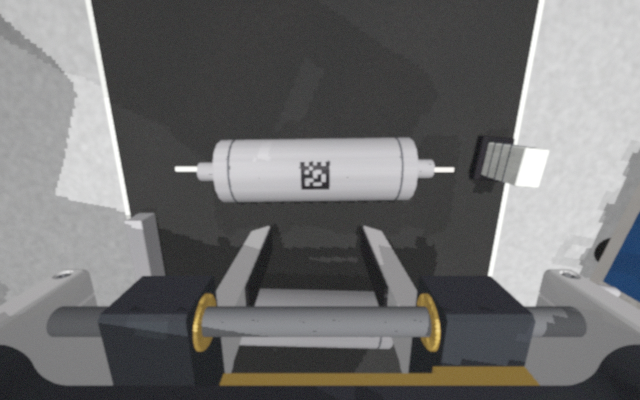

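View pics/side3.png

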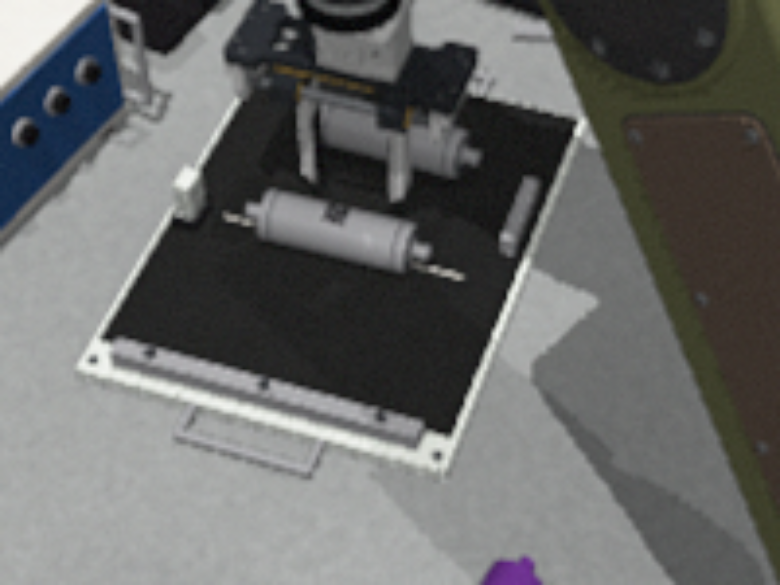

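The fingertips stand between the two rollers, clear of both. I'll push slowly, just above mid-height.

>>> {"api": "servo_tool", "payload": {
  "series": [
    [0.4,0,-0.2,0,0,0],
    [0.8,0,-0.2,0,0,0],
    [1.1,0,-0.2,0,0,0],
    [1.4,0,-0.2,0,0,0],
    [1.7,0,-0.2,0,0,0],
    [2.0,0,-0.2,0,0,0],
    [2.3,0,-0.2,0,0,0],
    [2.6,0,-0.2,0,0,0],
    [2.9,0,-0.2,0,0,0],
    [3.2,0,-0.2,0,0,0]
  ]
}}

```text
clock: 3.83
eef_pos: [590.1, -76.8, 42.4]
eef_rot: [-3.142, -0.0, 1.76]
wrist_force: [-0.1, -0.1, 0.6]
finger_gap: 59.8
```

Run:
```python
from h import *
go(1,102,40); s,c=wr('w4'); print(s['wrist_force'])
```

```text
t 3.83 shift cm [11.42 -0.05  0.24] turn [-0.    -0.     0.001] pal [  1.6 -12.2] 42.4 [-0.1 -0.1  0.6]
[-0.10557717 -0.10524427  0.60018386]
```

View pics/w4.png

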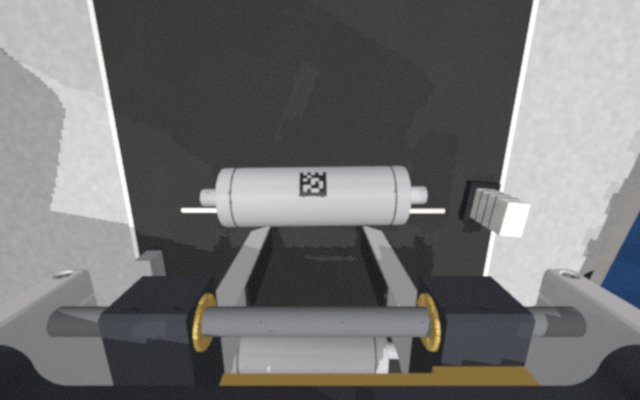

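It rolls: the code has turned forward on the roller, which is now ahead of the line at about row 195. I'll continue.

>>> {"api": "servo_tool", "payload": {
  "series": [
    [0.4,0,0.2,0,0,0],
    [0.9,0,0.2,0,0,0],
    [1.5,0,0.2,0,0,0],
    [2.1,0,0.2,0,0,0],
    [2.7,0,0.2,0,0,0],
    [3.3,0,0.2,0,0,0],
    [3.9,0,0.2,0,0,0],
    [4.5,0,0.2,0,0,0],
    [5.1,0,0.2,0,0,0],
    [5.7,0,0.2,0,0,0]
  ]
}}

```text
clock: 4.72
eef_pos: [579.4, -20.5, 40.5]
eef_rot: [3.141, 0.0, 1.76]
wrist_force: [-0.7, -1.0, -0.9]
finger_gap: 60.1
```

>>> {"api": "servo_tool", "payload": {
  "series": [
    [0.5,0,0,0,0,0],
    [1.0,0,0,0,0,0],
    [1.5,0,0,0,0,0],
    [1.9,0,0,0,0,0],
    [2.3,0,0,0,0,0],
    [2.7,0,0,0,0,0],
    [3.1,0,0,0,0,0],
    [3.4,0,0,0,0,0],
    [3.7,0,0,0,0,0],
    [4.0,0,0,0,0,0]
  ]
}}

```text
clock: 5.55
eef_pos: [571.9, 18.5, 40.4]
eef_rot: [-3.141, -0.0, 1.76]
wrist_force: [0.7, -0.1, -0.5]
finger_gap: 60.1
```

Run:
```python
from h import *
go(1,102,40); s,c=wr('w5'); print(s['wrist_force'])
```

```text
t 5.55 shift cm [ 1.72 -0.04  0.04] turn [-0.    -0.     0.001] pal [ 1.5 84.8] 40.4 [ 0.7 -0.1 -0.5]
[ 0.73761953 -0.09397815 -0.49597663]
```

View pics/w5.png

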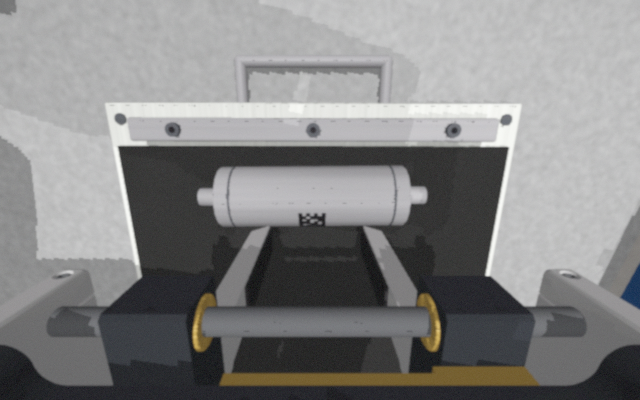

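The code has come round to the near side, which is right for about 112 mm of pure rolling. The roller is square and about 18 mm short of the rail. I'll do the last stretch slowly.

>>> {"api": "servo_tool", "payload": {
  "series": [
    [0.2,0,0,0,0,0],
    [0.4,0,0,0,0,0],
    [0.6,0,0,0,0,0],
    [0.8,0,0,0,0,0],
    [1.0,0,0,0,0,0],
    [1.15,0,0,0,0,0],
    [1.3,0,0,0,0,0],
    [1.4,0,0,0,0,0],
    [1.5,0,0,0,0,0],
    [1.6,0,0,0,0,0]
  ]
}}

```text
clock: 6.43
eef_pos: [569.0, 34.0, 40.5]
eef_rot: [3.142, 0.0, 1.76]
wrist_force: [0.3, -0.5, 0.6]
finger_gap: 60.2
```

Run:
```python
from h import *
go(1,102,40); s,c=wr('w6'); print(s['wrist_force'])
```

```text
t 6.43 shift cm [ 0.14 -0.05  0.05] turn [0.    0.    0.001] pal [  1.5 100.6] 40.5 [ 0.3 -0.5  0.6]
[ 0.30630785 -0.54265355  0.61813494]
```

View pics/w6.png

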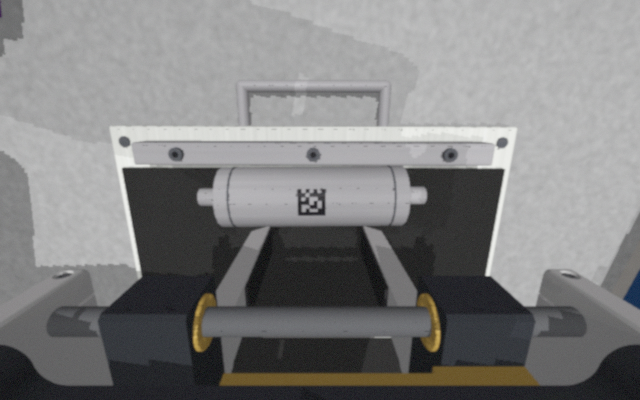

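Almost touching the rail, still no force. I'll creep on until a contact force shows.

>>> {"api": "servo_tool", "payload": {
  "series": [
    [0.05,0,0,0,0,0],
    [0.1,0,0,0,0,0],
    [0.15,0,0,0,0,0],
    [0.2,0,0,0,0,0],
    [0.25,0,0,0,0,0],
    [0.28,0,0,0,0,0],
    [0.3,0,0,0,0,0],
    [0.3,0,0,0,0,0],
    [0.3,0,0,0,0,0],
    [0.3,0,0,0,0,0]
  ]
}}

```text
clock: 7.32
eef_pos: [568.6, 35.8, 40.7]
eef_rot: [3.141, 0.002, 1.76]
wrist_force: [-0.4, -8.9, 1.7]
finger_gap: 60.0
```

Run:
```python
from h import *
go(1,102,40); s,c=wr('w7'); print(s['wrist_force'])
rollers(c,(190,168,435,232))
c=camera('scene');cv2.imwrite('pics/sc7.png',cv2.resize(c['pixels'][175:305,190:370,::-1],None,fx=4.4,fy=4.4))
```

```text
t 7.32 shift cm [-0.04 -0.05  0.07] turn [0.    0.002 0.001] pal [  1.5 102.4] 40.7 [-0.4 -8.9  1.7]
[-0.35582618 -8.90994903  1.69817256]
roller px 198 425 168 231 ctr [ -0.8 129.6] len 153.5 ang -0.0019 y-edges [105.1 150.1]
```

View pics/w7.png

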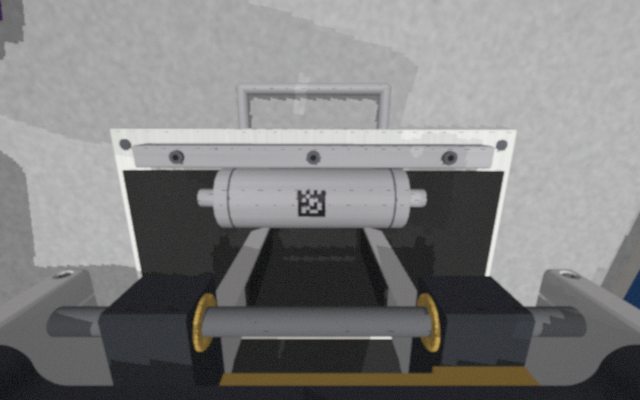

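View pics/sc7.png

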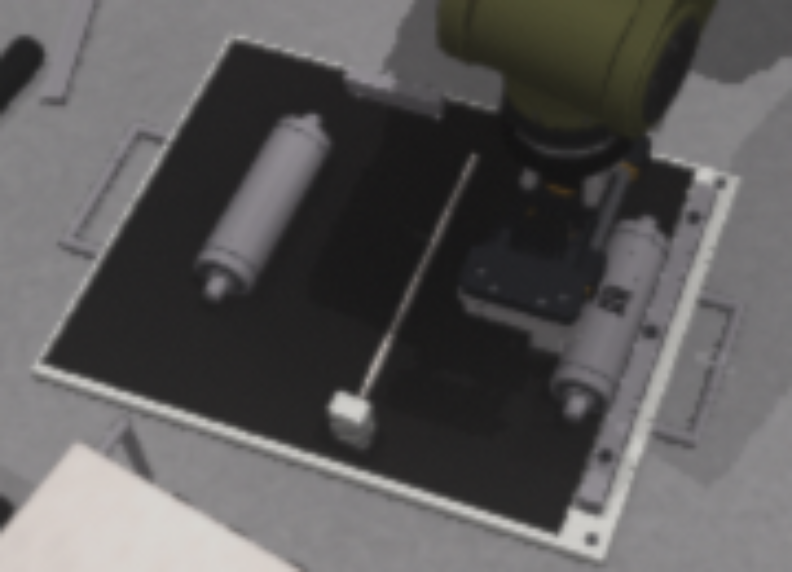

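A contact force of 9 N shows the roller seated against the rail, square, with its axis at y of about 130. I'll back off gently and lift.

>>> {"api": "servo_tool", "payload": {
  "series": [
    [-0.1,0,0,0,0,0],
    [-0.2,0,0,0,0,0],
    [-0.5,0,0,0,0,0],
    [-1.0,0,0,0,0,0],
    [-2,0,-0.5,0,0,0],
    [-3,0,-2,0,0,0],
    [-4.5,0,-5,0,0,0],
    [-6.5,0,-8,0,0,0],
    [-9,0,-11,0,0,0],
    [-11.5,0,-14,0,0,0]
  ]
}}

```text
clock: 8.25
eef_pos: [589.9, -77.6, 182.5]
eef_rot: [3.141, 0.0, 1.76]
wrist_force: [0.4, -0.6, -0.0]
finger_gap: 59.9
```

>>> {"api": "servo_tool", "payload": {
  "series": [
    [-2,0,-2,0,0,0],
    [-3.5,0,-4,0,0,0],
    [-5,0,-6,0,0,0],
    [-6,0,-8,0,0,0],
    [-6,0,-9,0,0,0],
    [-6,0,-9,0,0,0],
    [-6,0,-9,0,0,0],
    [-6,0,-9,0,0,0],
    [-6,0,-9,0,0,0],
    [-6,0,-9,0,0,0]
  ]
}}

```text
clock: 9.08
eef_pos: [601.1, -134.5, 269.5]
eef_rot: [-3.14, -0.001, 1.76]
wrist_force: [-0.5, -0.1, 0.3]
finger_gap: 60.0
```

Run:
```python
from h import *
go(0,-160,40); s,c=wr('w8')
```

```text
t 9.08 shift cm [-8.92 -0.14 22.95] turn [-0.001 -0.001  0.002] pal [  1.6 -70.9] 269.5 [-0.5 -0.1  0.3]
```

View pics/w8.png

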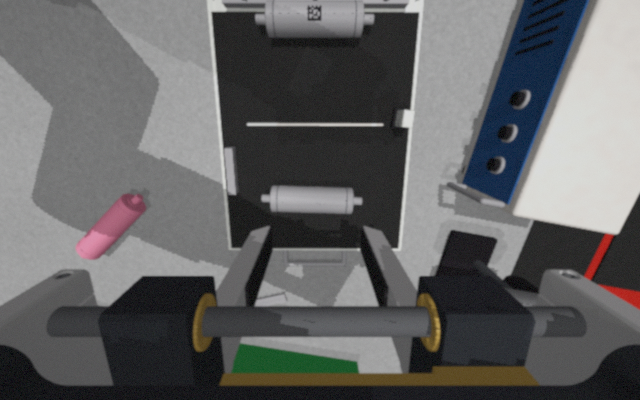

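The wrist view shows the finished roller against the rail at (314,17), the line fully visible from (247,124) to (384,124), and the blank at (311,199). I'll measure the line and the blank.

```bash
cat >> h.py <<'E'
def line(c,roi,skip=None,thr=95):
    g=c['pixels'].max(axis=2).astype(float); x0,y0,x1,y1=roi
    us=[];vs=[]
    for u in range(x0,x1):
        if skip and skip[0]<u<skip[1]: continue
        col=g[y0:y1,u]
        if col.max()>thr:
            w=np.clip(col-60,0,None); us.append(u); vs.append((w*np.arange(y0,y1)).sum()/w.sum())
    us=np.array(us);k=np.polyfit(us,vs,1)
    e=[topal(onz(c,u,np.polyval(k,u),15)) for u in (us.min()-.5,us.max()+.5)]; d=e[1]-e[0]
    print('line px',us.min(),us.max(),'ctr',((e[0]+e[1])/2).round(2),'len',np.hypot(*d).round(1),'ang',np.arctan2(d[1],d[0]).round(4))
E
python3 - <<'E'
from h import *
s,c=wr(); print(topal(s['eef_pos']))
line(c,(235,117,392,132)); rollers(c,(245,175,390,225))
P=c['pose'][:3,3]; print('cam',topal(P),P[2])
E
```

```text
[  1.59022582 -71.07559825]
line px 246 383 ctr [ 0.01 -0.97] len 203.3 ang -0.0026
roller px 270 353 185 213 ctr [  -4.4 -110.3] len 126.9 ang -0.0353 y-edges [-133.2  -87.7]
cam [2.32454678 7.93604656] 449.0807001491172
```

Run:
```python
from h import *
go(-4,-155,40,np.pi/2+TH-0.034)
```

```text
t 9.18 shift cm [-8.39 -0.56 22.99] turn [-0.001 -0.     0.035] pal [  1.6 -71.2] 269.9 [-0.9 -1.  -0.2]
```

>>> {"api": "servo_tool", "payload": {
  "series": [
    [-3,-0.2,1.5,0,0,0.012],
    [-5.8,-0.4,4,0,0,0.024],
    [-7.9,-0.56,7,0,0,0.035],
    [-8.4,-0.56,10,0,0,0.035],
    [-8.4,-0.56,13,0,0,0.035],
    [-8.4,-0.56,16,0,0,0.035],
    [-8.4,-0.56,19,0,0,0.035],
    [-8.4,-0.56,21.5,0,0,0.035],
    [-8.4,-0.56,22.8,0,0,0.035],
    [-8.4,-0.56,22.9,0,0,0.035]
  ]
}}

```text
clock: 10.02
eef_pos: [610.3, -218.0, 38.5]
eef_rot: [-3.138, -0.002, 1.725]
wrist_force: [-0.1, -0.1, -0.1]
finger_gap: 59.9
```

Run:
```python
from h import *
go(-4,-130,40,np.pi/2+TH-0.034);s,c=wr('w9');line(c,(170,60,470,130),thr=110); rollers(c,(190,130,440,230))
```

```text
t 10.02 shift cm [ 2.47  0.01 -0.14] turn [-0.004 -0.002  0.   ] pal [  -5.  -154.7] 38.5 [-0.1 -0.1 -0.1]Traceback (most recent call last):
  File "<stdin>", line 2, in <module>
  File "h.py", line 55, in line
    us=np.array(us);k=np.polyfit(us,vs,1)
                      ~~~~~~~~~~^^^^^^^^^
    raise TypeError("expected non-empty vector for x")
TypeError: expected non-empty vector for x
```

View pics/w9.png

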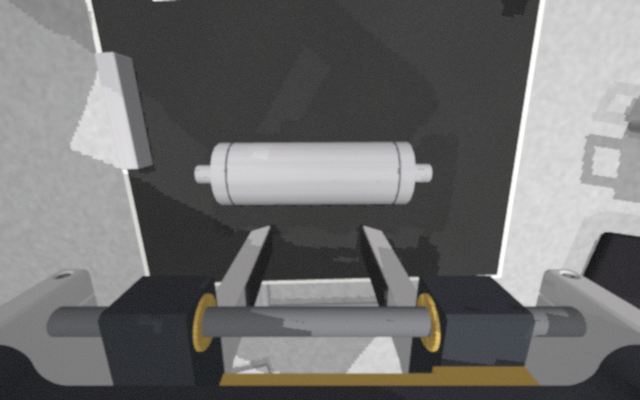

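The fingers are behind the blank and aligned with it (roller rows are level, centre (313,173)). I'll push along its own rolling direction.

>>> {"api": "servo_tool", "payload": {
  "series": [
    [0.4,0,-0.15,0,0,0],
    [0.8,0,-0.15,0,0,0],
    [1.2,0,-0.15,0,0,0],
    [1.5,0,-0.15,0,0,0],
    [1.8,0,-0.15,0,0,0],
    [2.1,0,-0.15,0,0,0],
    [2.5,0,-0.15,0,0,0],
    [3.0,0,-0.15,0,0,0],
    [3.5,0,-0.15,0,0,0],
    [4.0,0,-0.15,0,0,0]
  ]
}}

```text
clock: 10.9
eef_pos: [605.2, -178.4, 42.8]
eef_rot: [-3.141, -0.0, 1.725]
wrist_force: [-0.1, -0.4, 1.2]
finger_gap: 60.2
```

>>> {"api": "servo_tool", "payload": {
  "series": [
    [0.5,0,0,0,0,0],
    [1.0,0,0,0,0,0],
    [1.5,0,0,0,0,0],
    [2.0,0,0,0,0,0],
    [2.5,0,0,0,0,0],
    [3.0,0,0,0,0,0],
    [3.4,0,0,0,0,0],
    [3.7,0,0,0,0,0],
    [3.9,0,0,0,0,0],
    [4.0,0,0,0,0,0]
  ]
}}

```text
clock: 11.73
eef_pos: [599.3, -139.2, 42.9]
eef_rot: [-3.142, -0.0, 1.725]
wrist_force: [-0.3, -0.2, 0.2]
finger_gap: 59.9
```

Run:
```python
from h import *
go(-1,-28.5,40);s,c=wr('w10');rollers(c,(212,160,415,235))
```

```text
t 11.73 shift cm [ 4.67 -0.15  0.29] turn [-0.    -0.    -0.034] pal [ -1.1 -75.2] 42.9 [-0.3 -0.2  0.2]
roller px 212 414 162 234 ctr [ -1.4 -45.5] len 137.8 ang -0.0311 y-edges [-75.7 -23.9]
```

View pics/w10.png

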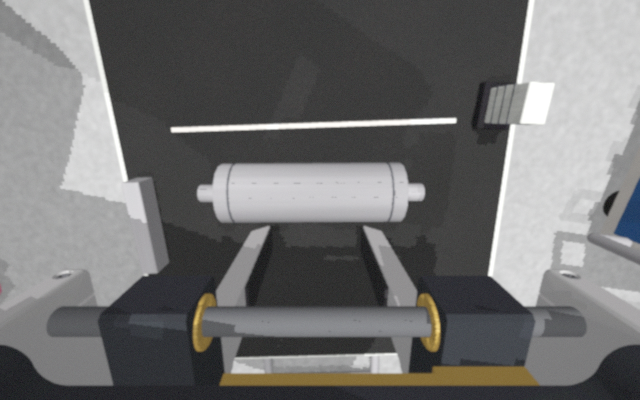

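```bash
cat >> h.py <<'E'
def stubs(c,roi,thr=120):
    # roi covers whole roller incl. stubs, nothing else bright; stub tip ends at axis height 35 
    g=c['pixels'].max(axis=2); x0,y0,x1,y1=roi; m=np.zeros(g.shape,np.uint8); m[y0:y1,x0:x1]=g[y0:y1,x0:x1]>thr
    b=max(blob(m),key=lambda b:b.sum()); v,u=np.nonzero(b)
    e=[]
    for a,sg in ((u.min(),1),(u.max(),-1)):
        sel=[(v[u==a+sg*k].min()+v[u==a+sg*k].max())/2 for k in range(2,8)]
        e.append(topal(onz(c,a-.5*sg,np.mean(sel),37)))
    d=e[1]-e[0]; print('stubs px',u.min(),u.max(),'ctr',((e[0]+e[1])/2).round(2),'len',np.hypot(*d).round(1),'(147..150) ang',np.arctan2(d[1],d[0]).round(4))
E
python3 - <<'E'
from h import *
s,c=wr();line(c,(160,110,465,140),thr=120);stubs(c,(185,150,440,224))
go(-1,-28.5,40)
E
```

```text
line px 170 456 ctr [-0.29 -1.05] len 202.1 ang -0.0049
stubs px 197 424 ctr [ -3.01 -43.75] len 152.8 (147..150) ang -0.0295
t 11.83 shift cm [ 4.69 -0.14  0.29] turn [-0.    -0.    -0.034] pal [ -1.1 -75.5] 42.9 [ 0.8  0.2 -0.2]
```

The blank is 42.7 mm short of the line, 2.7 mm off-centre towards the robot and skewed -0.025 rad. I'll skew it slightly more so the rolling carries it to centre, then square it at the end.

>>> {"api": "servo_tool", "payload": {
  "series": [
    [0.2,0,0.2,0,0,0.012],
    [0.4,0.01,0.2,0,0,0.024],
    [0.7,0.02,0.2,0,0,0.036],
    [1.0,0.03,0.2,0,0,0.045],
    [1.3,0.05,0.2,0,0,0.045],
    [1.6,0.06,0.2,0,0,0.045],
    [1.9,0.07,0.2,0,0,0.045],
    [2.2,0.08,0.2,0,0,0.045],
    [2.4,0.09,0.2,0,0,0.045],
    [2.5,0.1,0.2,0,0,0.045]
  ]
}}

```text
clock: 12.67
eef_pos: [596.4, -114.3, 41.0]
eef_rot: [-3.142, -0.0, 1.68]
wrist_force: [0.3, -0.5, 0.7]
finger_gap: 60.1
```

Run:
```python
from h import *
go(0,-28.5,40);s,c=wr('w11')
```

```text
t 12.67 shift cm [ 2.16 -0.25  0.1 ] turn [-0.    -0.    -0.079] pal [  0.8 -50.2] 41.0 [ 0.3 -0.5  0.7]
```

View pics/w11.png

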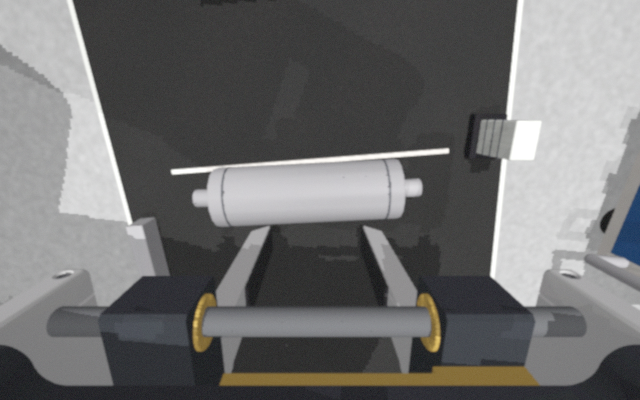

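Run:
```python
from h import *
s,c=wr();line(c,(160,160,206,183),thr=120);stubs(c,(188,164,440,228))
P=c
for u,v in ((171.5,172),(449,150.5)): print(topal(onz(c,u,v,15)))
go(0,-28.5,40)
```

```text
line px 170 205 ctr [-88.31  -0.85] len 26.4 ang -0.0254
stubs px 188 422 ctr [ -2.43 -12.24] len 154.6 (147..150) ang -0.1075
[-100.12835373   -1.00260709]
[100.73112391  -1.4113036 ]
t 12.77 shift cm [ 2.18 -0.25  0.1 ] turn [-0.    -0.    -0.079] pal [  0.7 -50.4] 41.0 [1.  1.1 0.1]
```

```bash
cat >> h.py <<'E'
def tips(c,a,b,z=36):
    e=[topal(onz(c,*a,z)),topal(onz(c,*b,z))]; d=e[1]-e[0]
    print('tips ctr',((e[0]+e[1])/2).round(2),'len',np.hypot(*d).round(1),'ang',np.arctan2(d[1],d[0]).round(4))
E
python3 - <<'E'
from h import *
s,c=wr();im=c['pixels'][:,:,::-1]
tips(c,(192.5,198.5),(423,187))
cv2.imwrite('pics/w11c.png',cv2.resize(np.ascontiguousarray(im[140:240,160:460]),None,fx=2.6,fy=2.6,interpolation=3))
E
```

```text
tips ctr [ -1.96 -19.25] len 154.2 ang -0.0282
```

View pics/w11c.png

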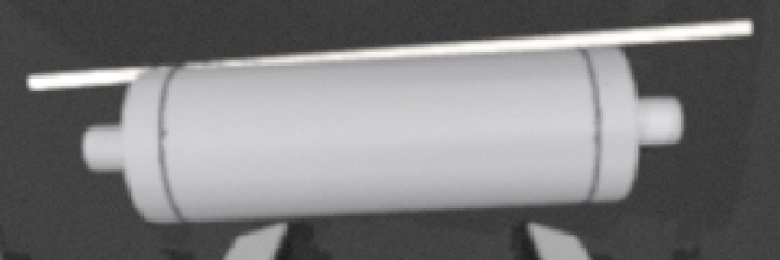

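The roller kept its own angle of -0.028, because one-sided pushing rolls it without turning it. I'll realign the tool with it, roll it onto the line, then square it with a couple.

>>> {"api": "servo_tool", "payload": {
  "series": [
    [0.1,0,0.05,0,0,-0.02],
    [0.2,0,0.1,0,0,-0.04],
    [0.35,-0.01,0.1,0,0,-0.049],
    [0.6,-0.02,0.1,0,0,-0.049],
    [0.9,-0.04,0.1,0,0,-0.049],
    [1.2,-0.06,0.1,0,0,-0.049],
    [1.5,-0.07,0.1,0,0,-0.049],
    [1.75,-0.08,0.1,0,0,-0.049],
    [1.95,-0.1,0.1,0,0,-0.049],
    [2.05,-0.1,0.1,0,0,-0.049]
  ]
}}

```text
clock: 13.65
eef_pos: [593.2, -94.0, 40.0]
eef_rot: [-3.142, -0.0, 1.729]
wrist_force: [0.8, -0.4, -0.4]
finger_gap: 60.3
```

Run:
```python
from h import *
go(0,-28.5,40);s,c=wr('w12');im=c['pixels'][:,:,::-1]
cv2.imwrite('pics/w12c.png',cv2.resize(np.ascontiguousarray(im[140:240,160:460]),None,fx=2.6,fy=2.6,interpolation=3))
```

```text
t 13.65 shift cm [ 0.12 -0.14 -0.  ] turn [-0.   -0.   -0.03] pal [  1.4 -29.7] 40.0 [ 0.8 -0.4 -0.4]
```

View pics/w12c.png

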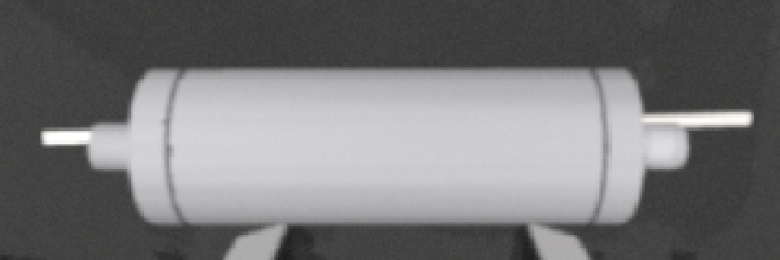

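Run:
```python
from h import *
s,c=wr()
tips(c,(193.8,196.5),(424.6,196.5)); tips(c,(175.8,193.1),(449.2,185.4),15); print(topal(s['eef_pos']))
```

```text
tips ctr [-1.51 -1.1 ] len 153.8 ang -0.0307
tips ctr [ 0.08 -1.41] len 201.8 ang -0.0017
[  1.3721423  -29.70471744]
```

The blank is now at (-1.6, +0.3) mm relative to the line's middle, with -0.029 rad of skew left. I'll back off, lift, open the jaws, and straddle it diagonally with one finger behind the far end and one in front of the near end. Then I'll turn it square.

>>> {"api": "servo_tool", "payload": {
  "series": [
    [-0.1,0,0,0,0,0],
    [-0.3,0,0,0,0,0],
    [-0.7,0,0,0,0,0],
    [-1.2,0,0,0,0,0],
    [-1.6,0,-0.8,0,0,0],
    [-1.8,0,-2,0,0,0],
    [-1.8,0,-4,0,0,0],
    [-1.8,0,-6,0,0,0],
    [-1.8,0,-7.5,0,0,0],
    [-1.8,0,-8,0,0,0]
  ]
}}

```text
clock: 14.58
eef_pos: [597.2, -112.6, 123.7]
eef_rot: [3.137, 0.002, 1.729]
wrist_force: [1.5, 0.3, 0.4]
finger_gap: 60.1
```

Run:
```python
from h import *
go(-1.5,-1.3,115,np.pi/2+TH-0.78)
s,c=wr('w13')
```

```text
t 14.58 shift cm [ 4.73 -0.48  0.86] turn [0.005 0.    0.75 ] pal [  1.8 -48.7] 123.7 [1.5 0.3 0.4]
```

View pics/w13.png

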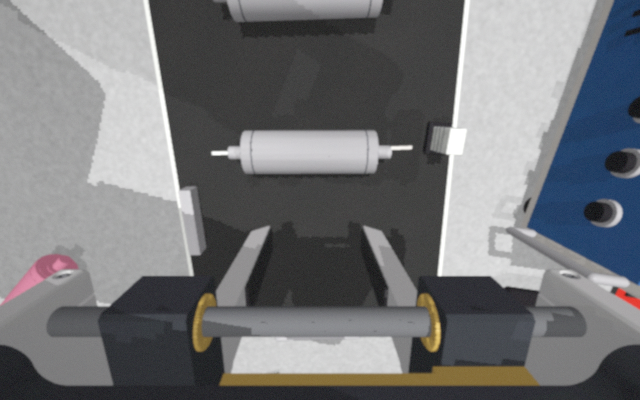

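The roller stayed on the line as left, with its centre at (310,152), the line ends at (211,153) and (412,148), and the finished roller still at the rail. Now I'll turn and move over it.

>>> {"api": "servo_tool", "payload": {
  "series": [
    [0.5,0,0.4,0,0,0.11],
    [1.1,-0.1,0.8,0,0,0.22],
    [1.8,-0.2,0.8,0,0,0.33],
    [2.5,-0.3,0.8,0,0,0.44],
    [3.2,-0.4,0.8,0,0,0.55],
    [3.9,-0.45,0.8,0,0,0.66],
    [4.5,-0.48,0.8,0,0,0.75],
    [4.73,-0.48,0.8,0,0,0.75],
    [4.73,-0.48,0.8,0,0,0.75],
    [4.73,-0.48,0.8,0,0,0.75]
  ],
  "gripper": 9.4
}}

```text
clock: 15.47
eef_pos: [583.8, -66.4, 111.7]
eef_rot: [-3.141, 0.0, 0.982]
wrist_force: [0.7, -0.3, -0.1]
finger_gap: 93.8
```

Run:
```python
from h import *
go(-1.5,-1.3,39,np.pi/2+TH-0.78)
s,c=wr('w14')
```

```text
t 15.47 shift cm [0.05 0.12 7.27] turn [-0.     0.     0.003] pal [-2.7 -0.8] 111.7 [ 0.7 -0.3 -0.1]
```

View pics/w14.png

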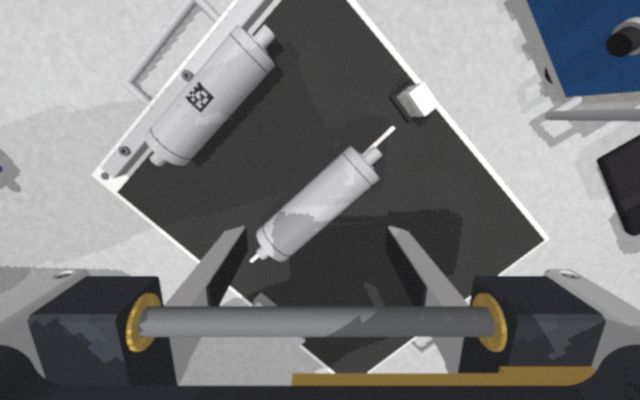

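Run:
```python
from h import *
s,c=wr();T=toolpose(s);im=np.ascontiguousarray(c['pixels'][:,:,::-1])
for sg in (1,-1):
    q=[proj(c,T@np.array([x,sg*y,T[2,3]-40,1]) [:4] if 0 else (T@np.array([x,sg*y,T[2,3]-40,1]))[:3]) for x,y in((-8,47),(8,47),(8,59.5),(-8,59.5))]
    cv2.polylines(im,[np.int32(q)],True,(0,0,255),1)
ct=proj(c,(T@np.array([0,0,T[2,3]-40,1]))[:3]);cv2.circle(im,tuple(np.int32(ct)),3,(0,255,0),-1)
for x in (-60,60):
  for y in (-20,20):
    cv2.circle(im,tuple(np.int32(proj(c,[*pal(-1.6+x*np.cos(-.03)-y*np.sin(-.03),-1.1+x*np.sin(-.03)+y*np.cos(-.03)),35]))),2,(255,0,0),-1)
cv2.imwrite('pics/w14o.png',im)
```

```text
(no output)
```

View pics/w14o.png

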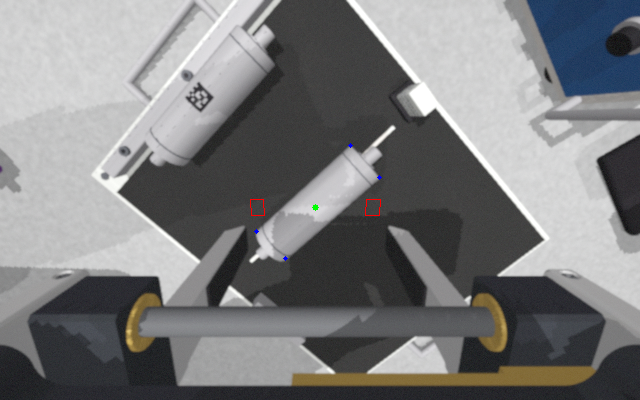

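The predicted finger footprints (red, at (258,207) and (373,207)) clear the roller on both sides. Going down.

>>> {"api": "servo_tool", "payload": {
  "series": [
    [0.05,0.06,0.8,0,0,0],
    [0.05,0.1,1.8,0,0,0],
    [0.05,0.1,2.8,0,0,0],
    [0.05,0.1,3.8,0,0,0],
    [0.05,0.1,4.8,0,0,0],
    [0.05,0.1,5.7,0,0,0],
    [0.05,0.1,6.5,0,0,0],
    [0.05,0.1,7.1,0,0,0],
    [0.05,0.1,7.3,0,0,0],
    [0.05,0.1,7.3,0,0,0]
  ]
}}

```text
clock: 16.4
eef_pos: [584.8, -66.3, 38.4]
eef_rot: [-3.141, 0.0, 0.979]
wrist_force: [-1.0, -0.4, 0.1]
finger_gap: 93.9
```

Run:
```python
from h import *
go(-1.5,-1.3,39,np.pi/2+TH-0.593)
s,c=wr('w15')
```

```text
t 16.4 shift cm [-0.01  0.04 -0.06] turn [-0.001  0.    -0.187] pal [-1.7 -0.9] 38.4 [-1.  -0.4  0.1]
```

View pics/w15.png

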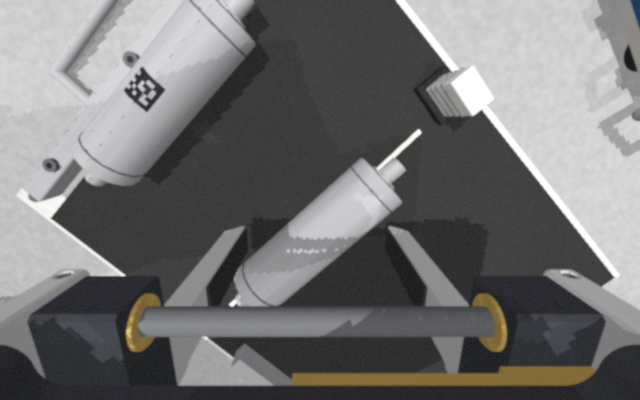

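The fingers straddle the roller cleanly. I'll turn slowly to the computed square position.

>>> {"api": "servo_tool", "payload": {
  "series": [
    [0,0.02,-0.05,0,0,-0.04],
    [0,0.04,-0.05,0,0,-0.08],
    [0,0.04,-0.05,0,0,-0.11],
    [0,0.04,-0.05,0,0,-0.13],
    [0,0.04,-0.05,0,0,-0.145],
    [0,0.04,-0.05,0,0,-0.155],
    [0,0.04,-0.05,0,0,-0.163],
    [0,0.04,-0.05,0,0,-0.17],
    [0,0.04,-0.05,0,0,-0.175],
    [0,0.04,-0.05,0,0,-0.175]
  ]
}}

```text
clock: 17.28
eef_pos: [585.4, -66.6, 39.5]
eef_rot: [3.142, -0.0, 1.154]
wrist_force: [0.0, 0.1, -0.1]
finger_gap: 93.6
```

Run:
```python
from h import *
go(-1.5,-1.3,39,np.pi/2+TH-0.593)
s,c=wr('w16');print(s['moment'],s['wrist_force']);im=np.ascontiguousarray(c['pixels'][110:320,200:460,::-1]);cv2.imwrite('pics/w16c.png',cv2.resize(im,None,fx=2.8,fy=2.8,interpolation=3))
```

```text
t 17.28 shift cm [-0.02 -0.02  0.05] turn [ 0.    -0.    -0.012] pal [-1.2 -1.3] 39.5 [ 0.   0.1 -0.1]
[ 5.40853116e-05 -3.63374195e-03 -3.92879082e-02] [ 0.04496771  0.10212295 -0.10010185]
```

View pics/w16c.png

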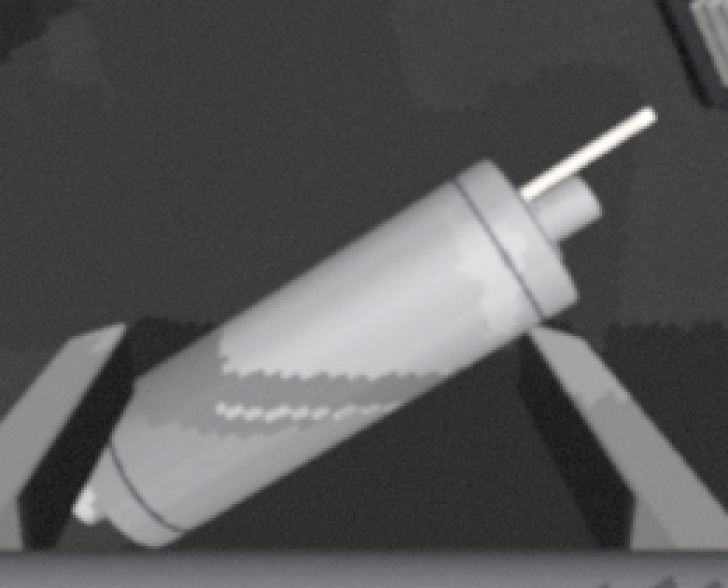

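>>> {"api": "servo_tool", "payload": {
  "series": [
    [0,0,0,0,0,-0.004],
    [0,0,0,0,0,-0.008],
    [0,0,0,0,0,-0.012],
    [0,0,0,0,0,-0.016],
    [0,0,0,0,0,-0.02],
    [0,0,0,0,0,-0.02],
    [0,0,0,0,0,-0.02],
    [0,0,0,0,0,-0.02],
    [0,0,0,0,0,-0.02],
    [0,0,0,0,0,-0.02]
  ]
}}

```text
clock: 18.17
eef_pos: [585.3, -66.6, 39.4]
eef_rot: [-3.142, 0.0, 1.174]
wrist_force: [0.8, -0.1, 0.7]
finger_gap: 93.7
```

Run:
```python
from h import *
go(-1.5,-1.3,39,np.pi/2+TH-0.593)
s,c=wr('w17');print(s['moment'],s['wrist_force']);im=np.ascontiguousarray(c['pixels'][110:320,200:460,::-1]);cv2.imwrite('pics/w17c.png',cv2.resize(im,None,fx=2.8,fy=2.8,interpolation=3))
s,c=read_state(),camera('side');cv2.imwrite('pics/side17.png',cv2.resize(c['pixels'][120:250,205:365,::-1],None,fx=4.8,fy=4.5,interpolation=3))
```

```text
t 18.17 shift cm [-0.02 -0.02  0.04] turn [-0.     0.     0.008] pal [-1.3 -1.3] 39.4 [ 0.8 -0.1  0.7]
[ 0.00717429 -0.02504333 -0.07360826] [ 0.76806809 -0.07283073  0.72123441]
```

View pics/w17c.png

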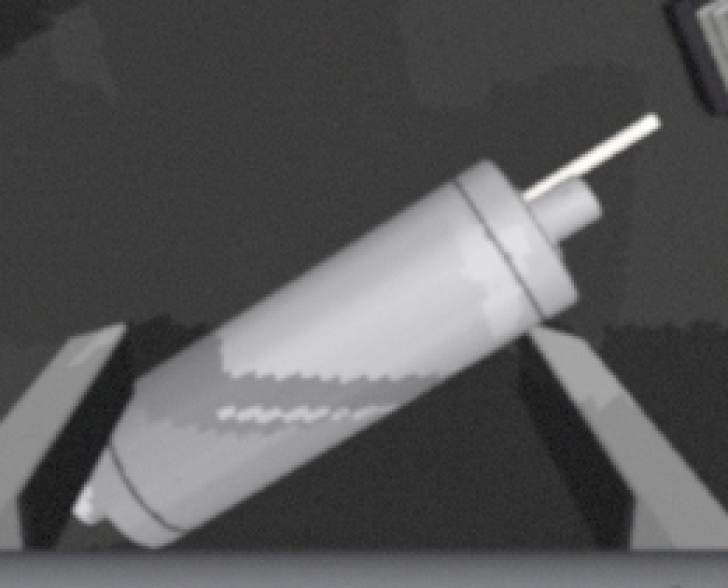

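```bash
cat >> h.py <<'E'
def edge(c,a,b,w=7):
    g=cv2.GaussianBlur(c['pixels'].astype(np.float32).mean(axis=2),(3,3),0); pts=[]
    for u in range(int(min(a[0],b[0])),int(max(a[0],b[0]))+1):
        v0=a[1]+(b[1]-a[1])*(u-a[0])/(b[0]-a[0]); vs=np.arange(int(v0)-w,int(v0)+w+1)
        d=np.abs(np.gradient(g[vs,u])); 
        i=d.argmax(); 
        if d[i]<8: continue
        lo,hi=max(0,i-2),i+3; pts.append((u,(d[lo:hi]*vs[lo:hi]).sum()/d[lo:hi].sum()))
    p=np.array(pts)
    for _ in range(3):
        k=np.polyfit(p[:,0],p[:,1],1); r=p[:,1]-np.polyval(k,p[:,0]); p=p[np.abs(r)<max(.5,2*r.std())]
    (x0,x1)=p[0,0],p[-1,0]
    d0=ray(c,x0,np.polyval(k,x0))[1];d1=ray(c,x1,np.polyval(k,x1))[1]; n=np.cross(d0,d1); return n/np.linalg.norm(n),len(p),r.std()
def axis(c,up,lo):
    n1,a,ra=edge(c,*up); n2,b,rb=edge(c,*lo); n1*=np.sign(n1[1]);n2*=np.sign(n2[1])
    d=np.cross(n1,n2); d/=np.linalg.norm(d); d*=np.sign(d[0])
    # axis y at pallet x=0: bisector plane
    o=c['pose'][:3,3]; s=n1+n2; n=np.cross(d,s) ; # mid plane normal is n1-bisect
    m=(n1+n2); # plane containing axis and camera centre
    x=np.array([*pal(0,0),35.]); y=np.array([-np.sin(TH),np.cos(TH),0]); t=-(m@(x-o))/(m@y)
    print('axis ang',(np.arctan2(d[1],d[0])-TH).round(4),'elev',d[2].round(4),'y at x=0',t.round(2),'n',a,b,'res',ra.round(2),rb.round(2))
E
python3 - <<'E'
from h import *
s,c=wr(); axis(c,((288,218.5),(358,176)),((275,294),(384,229)))
print(topal(onz(c,(655/2.8)+200,120/2.8+110,15)))
E
```

```text
axis ang -0.0002 elev -0.0021 y at x=0 -1.63 n 71 109 res 0.16 0.2
[99.91641596 -1.76544367]
```

View pics/side17.png

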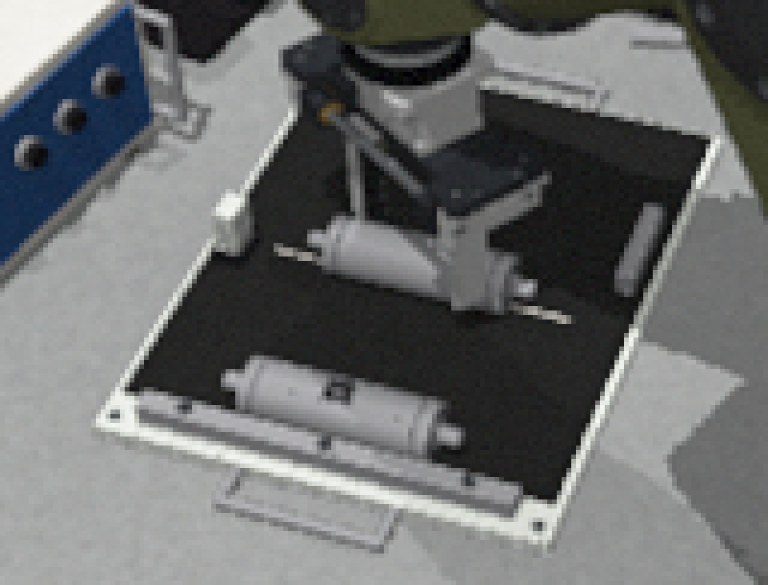

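The axis angle is 0.000 rad and its elevation about 0, as it must be. Its y is -1.6 against the line's -1.3. The side view shows it square on the line. I'll turn back to release and lift.

>>> {"api": "servo_tool", "payload": {
  "series": [
    [0,0,0,0,0,0.02],
    [0,0,0,0,0,0.06],
    [0,0,0,0,0,0.11],
    [0,0,0,0,0,0.16],
    [0,0,0,0,0,0.18],
    [0,0,-0.3,0,0,0.18],
    [0,0,-1.2,0,0,0.18],
    [0,0,-3,0,0,0.18],
    [0,0,-5.5,0,0,0.18],
    [0,0,-8,0,0,0.18]
  ]
}}

```text
clock: 19.15
eef_pos: [585.1, -66.5, 120.9]
eef_rot: [-3.141, 0.0, 0.995]
wrist_force: [-0.4, 0.6, 0.5]
finger_gap: 94.0
```

Run:
```python
from h import *
go(0,-70,200)
```

```text
t 19.15 shift cm [-4.87  4.86 -7.91] turn [-0.001 -0.    -0.764] pal [-1.5 -1.2] 120.9 [-0.4  0.6  0.5]
```

>>> {"api": "servo_tool", "payload": {
  "series": [
    [-0.3,0.3,-1.5,0,0,-0.1],
    [-1,1,-3,0,0,-0.2],
    [-1.8,1.8,-4.5,0,0,-0.3],
    [-2.6,2.6,-6,0,0,-0.4],
    [-3.4,3.4,-7.5,0,0,-0.5],
    [-4.2,4.2,-7.9,0,0,-0.6],
    [-4.87,4.86,-7.9,0,0,-0.7],
    [-4.87,4.86,-7.9,0,0,-0.764],
    [-4.87,4.86,-7.9,0,0,-0.764],
    [-4.87,4.86,-7.9,0,0,-0.764]
  ]
}}

```text
clock: 19.98
eef_pos: [599.4, -133.9, 199.0]
eef_rot: [3.141, 0.0, 1.756]
wrist_force: [-0.1, 0.1, -0.1]
finger_gap: 93.6
```

Run:
```python
from h import *
go(0,-70,200);s,c=wr('w18')
```

```text
t 19.98 shift cm [ 0.  -0.  -0.1] turn [ 0.     0.    -0.003] pal [  0. -70.] 199.0 [-0.1  0.1 -0.1]
```

View pics/w18.png

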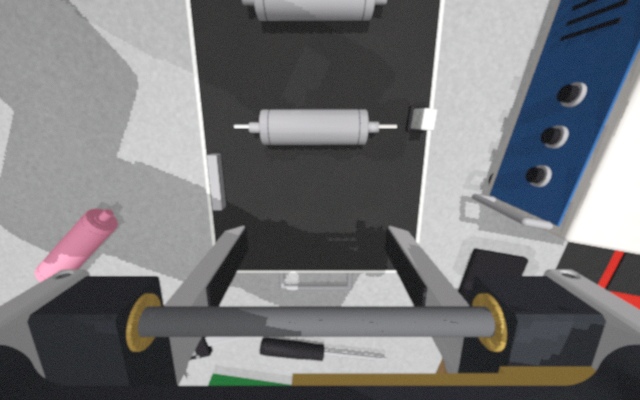

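Run:
```python
from h import *
s,c=wr()
axis(c,((270,110),(358,110)),((270,145),(358,145)))
g=c['pixels'].mean(axis=2); print(g[127,228:266].round().astype(int)); print(g[127,362:402].round().astype(int))
for lo in (228,384):
  for u in range(lo+8,lo+14,3): print(u,g[120:134,u].round().astype(int))
cv2.imwrite('pics/w19c.png',cv2.resize(np.ascontiguousarray(c['pixels'][95:160,225:405,::-1]),None,fx=4.4,fy=4.4,interpolation=3))
```

```text
axis ang -0.0023 elev -0.0007 y at x=0 -1.16 n 89 89 res 0.03 0.08
[ 64  66  60  63  69 124 197 232 240 240 239 240 239 239 239 239 240 240
 240 238 228 218 215 215 217 217 216 217 215 213 204 197 199 202 203 202
 203 200]
[199 198 202 201 198 195 193 200 205 213 215 215 213 212 206 201 204 216
 224 226 226 226 227 226 226 226 225 225 224 223 224 224 223 219 190 120
  65  60  57  56]
236 [ 58  64  64  73 130 209 250 240 176  91  65  64  58  65]
239 [ 60  65  65  72 130 210 249 240 175  89  60  64  62  64]
392 [ 59  54  59  74 140 207 236 224 152  69  58  57  58  56]
395 [ 59  60  59  81 138 202 231 219 148  68  55  58  57  56]
```

View pics/w19c.png

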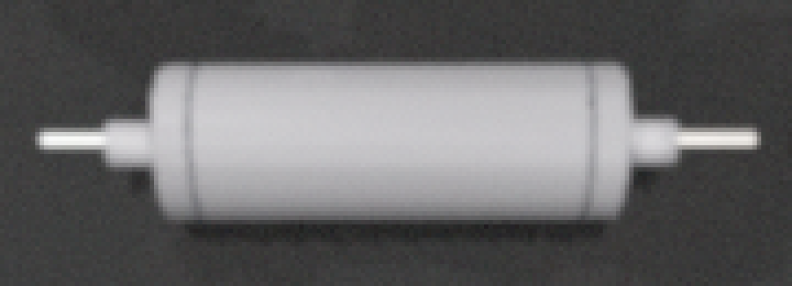

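Run:
```python
from h import *
s,c=wr()
tips(c,(233.1,126.2),(396.8,126.0),15); tips(c,(248.2,127),(379.5,127),38); tips(c,(259.1,127),(368.6,127),52)
```

```text
tips ctr [-0.04 -0.85] len 202.1 ang -0.0021
tips ctr [-1.25 -1.21] len 151.9 ang -0.0033
tips ctr [-1.17 -0.78] len 121.5 ang -0.0033
```

The blank sits at x -1.2, y -0.3 mm and about -0.001 rad relative to the line, and the sizes check. One last look at the finished roller at the rail and the rest of the scene.

Run:
```python
from h import *
for n,b in (('side',(120,250,205,365)),('scene',(175,305,190,370))):
    c=camera(n);cv2.imwrite('pics/f_%s.png'%n,cv2.resize(np.ascontiguousarray(c['pixels'][b[0]:b[1],b[2]:b[3],::-1]),None,fx=4.4,fy=4.4,interpolation=3))
```

```text
(no output)
```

View pics/f_side.png

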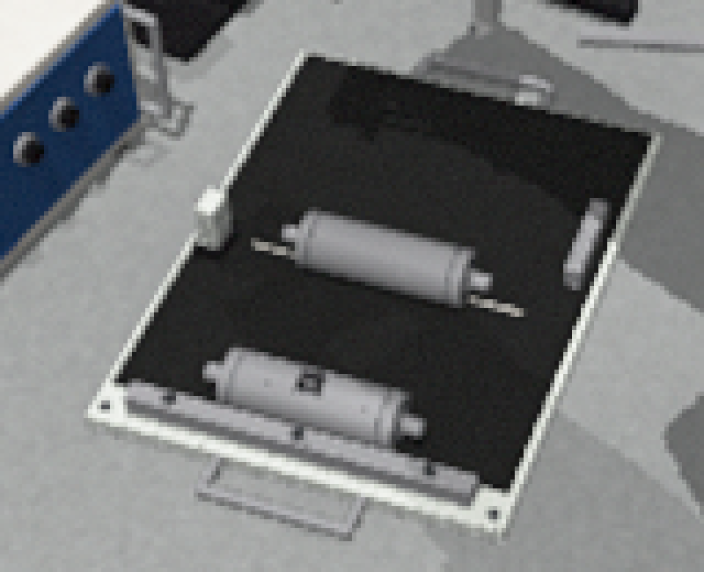

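View pics/f_scene.png

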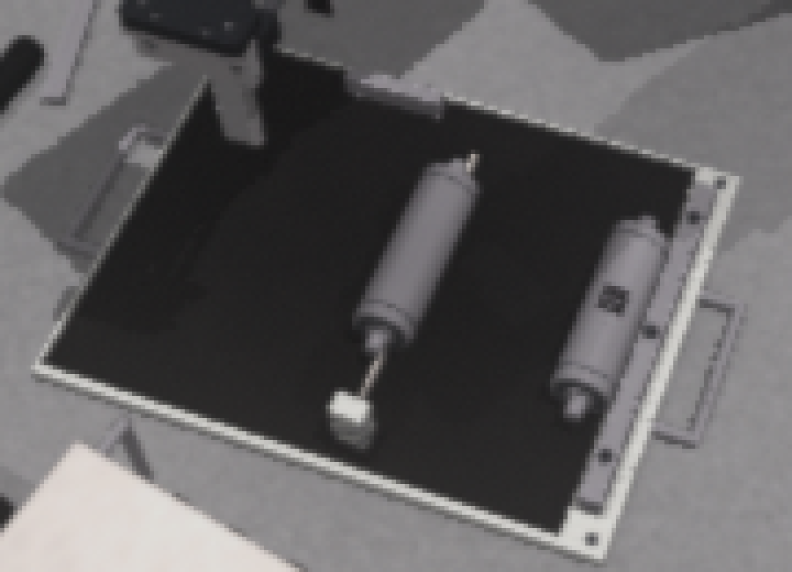

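Run:
```python
from h import *
a=cv2.imread('pics/sc7.png',0).astype(np.float32);b=cv2.imread('pics/f_scene.png',0).astype(np.float32)
# contact-time vs now, lower half of finished roller (unobscured)
print(cv2.phaseCorrelate(np.ascontiguousarray(a[330:430,540:640]),np.ascontiguousarray(b[330:430,540:640]),cv2.createHanningWindow((100,100),cv2.CV_32F)))
s,c=wr();print(s['clock'],s['wrist_force'].round(1))
sign_off()
```

```text
((-0.3330368943784663, -0.270069798261396), 0.7896475200653076)
20.2333 [ 0.3 -0.3 -0.5]
the job is handed in; nothing more can be done
```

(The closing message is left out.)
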